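Draw the strut's rod to its length mark

TASK

Slide the small upright spring strut into the open end of the U-shaped hold-down until its foot is fully home under the overhanging lips; only then pull the rod straight up by its knob, against the spring inside, until the dark ring round the rod is level with the top rim of the tube, 40 mm out. Do not run the rod on towards its end stop, and leave the other things on the bench where they are. Finish while still holding the rod at that mark, with the foot still home: do not let go.

Things in the scene. Friction and masses are not known exactly. Their poses are not given: they have to be found in the camera images.
- strut: Small round upright spring strut, loose, 0.3 kg, 128 mm tall, standing among other things, its place changes. Dark foot disc 56 mm across, 8 mm thick; aluminium tube 32 mm across (collar 37 mm at heights 30 to 38); steel rod 12 mm across with a pull knob. Origin: centre of the foot's underside, z up. It may be carried by the knob: the spring's preload exceeds its weight, the rod stays in.
- knob (a point): Centre of the knob's gripping part on top of the rod, 109 mm above the foot's underside with the rod in; it rises with the rod. A dark upright cylinder 28 mm across, 26 mm tall (13 mm above and below this point), with a cap disc 38 mm across, 6 mm thick on top; 26 mm of bare rod below it. Grasp from above, fingers either side of the cap, from any direction.
- rod (a joint): How far the rod is drawn out of the tube, m: 0 = in (at the start), 0.040 = length mark, 0.060 = end stop. The spring pulls it back in with about 5 N at 0 and 10 N at the mark; let go, it goes back in.
- mark (a point): Centre of the dark ring, 3 mm wide, round the rod: the length mark. It is inside the tube, 40 mm below the rim, with the rod in, and comes level with the rim at 0.040.
- rim (a point): Centre of the tube's flat top rim, 70 mm above the foot's underside.
- dock: Hold-down: low steel U, 20 mm high (25 mm over the screw heads), 86 mm wide, fixed to the bench, no floor; place and yaw change. Origin: on the bench top, at the centre of the fully home foot; x points from the open to the closed end (the foot slides in along +x), z up. Channel 62 mm wide; lips overhang it and leave a 40 mm slot for the tube. The back stop meets the foot 1 mm past the origin.
- mouth (a point): Mouth of the hold-down: 45 mm before dock along its x, on the bench top, where rails and lips begin; flared guides 13 mm high reach 30 mm farther out. The lips' underside is 13 mm above the bench, so the foot has 5 mm of height to spare; when the rod is pulled the strut first rises by these 5 mm until the lips hold its foot down.
- spring: Bystander: yellow coil spring standing upright, 69 mm across, 124 mm tall; origin under its centre.
- sleeve: Bystander: plain turned grey sleeve standing upright, 40 mm across, 85 mm tall, no knob; origin under its centre.
- tub: Bystander: white tub with a lid, 70 mm across, 64 mm tall; origin under its centre.
- bottle: Bystander: wash bottle with a bent spout, 74 x 93 mm, 194 mm tall, at the back; origin under its centre.
- dish: Bystander: low round steel parts dish near the robot, 69 mm across, 19 mm tall; origin under its centre.
Mind the look-alikes: they are no part of the job. Leave any blue look-alike of the strut alone. What is shaped like the dock but turquoise is not meant.

How it is judged (in metres and radians):
On the way, in this order (a step that is already met when the one before it is completed fails the run):
1. the strut's foot is fully home under the lips of the hold-down, the rod still in (horizontal distance between strut and dock below 0.008 m and height (world z) of strut below 0.012 m and angle between strut's own z axis and vertical below 0.12 rad and value of joint rod below 0.02 m), for 0.2 s.
2. the rod is drawn out to its mark (horizontal distance between strut and dock below 0.008 m and height (world z) of strut below 0.012 m and angle between strut's own z axis and vertical below 0.12 rad and value of joint rod between 0.035 and 0.045 m), for 0.2 s.
At the end, for the whole second after the job is handed in: The robot holds the rod drawn out to its mark, 40 mm within 5 mm, the strut upright within 0.12 rad, its foot within 8 mm of fully home and held down by the lips of the hold-down (over 2 N), the fingers still gripping (over 2 N) (all of step 2 and contact force between the fingers and strut above 2 N and contact force between strut and dock above 2 N); the arm keeps its last pose, push and grip.
It fails at once if the rod is pulled well past its mark, towards its end stop (over 53 mm) (value of joint rod above 0.053 m).
It fails at once if one of the other things on the bench is moved by more than 30 mm (distance of any of spring, sleeve, tub, bottle, dish from where it was at the start of the episode above 0.03 m).
It also fails if it takes over 51 s, if anything falls off the work surface, if the arm or the gripper's body presses on something with over 40 N, if the wrist force passes 120 N, or if a joint passes its speed limit or range.

ROBOT

A 7-joint arm with a two-finger parallel gripper is mounted at the origin on a cart in front of the work surface, level with it; the furniture and walls round the work are solid. World frame = base frame: x ahead of the robot, y to its left, z up, the work surface at z = 0. Lengths are in m, angles in degrees, forces in N, time in s.
With the tool pointing down it reaches from about 0.425 to 0.975 m from the base axis. Payload 16.7 kg.
Tool frame: the origin (TCP) lies on the centre line of the jaws, within the pads' length; the fingertips stand 17 mm ahead of it and the grasp point (between the pads) lies 2 mm behind it; z points along the fingers, y is the line along which they close (so a half turn about z gives the same grasp; the last joint's range is limited). The gripper opens to 85 mm and grips with 20 to 120 N. Pads are 22 mm wide; open, the fingers measure 114 mm over their backs; the gripper's body (76 mm by 85 mm) begins 54 mm behind the grasp point. The pads swing forward as they close: fully open they stand 13 mm farther back than shut.
Start: joints at [61.736, 24.414, 4.234, 92.017, -1.954, 63.644, -3.845], TCP at [0.227, -0.635, 0.222] pointing down, gripper open.
Joint ranges: [-163.25, 163.25], [-28.42, 122.38], [-70.27, 78.77], [12.13, 141.07], [-58.53, 238.53], [9.26, 117.41], [-156.51, 156.51]. Speed limits (degrees/s): [108.29, 108.29, 136.94, 136.94, 172.46, 172.46, 172.46].

INTERFACE

Orientations are given as a 3x3 rotation matrix whose columns are the frame's x, y, z axes.
In Python, from bench import ctrl gives the robot as it stands.
- The arm moves only by the shell command python3 -m jog 'ROWS'. ROWS is JSON, a list of rows, each a list of 5 numbers: the closure, from -1 (fully open) to 1 (shut), then the shift along the tool's x, y, z each as a share of 300 mm, from -1 to 1, then the turn about the tool's z as a share of pi rad, from -1 to 1. A call has 1 to 20 rows; each row is the pose to reach, as a shift and turn from the pose commanded when the call began, along the tool's axes at that moment, turning the shorter way round; what a row does not reach only later rows make up. A row lasts 1/8 s, in which the tool goes at most 62.5 mm and 10.7 degrees, less where a joint would pass 70% of its speed; a pose out of reach is approached as far as the arm can. A call with a number of a shift or a turn outside -1 to 1 is refused whole. A call with a gripper value outside its range is refused whole. The fingers move at their own pace and stop on an object; the grip force is fixed at half the most. Time passes only in rows, so rows that repeat a pose let the fingers close. It gives the time, the measured TCP pose, the force, the opening and the grip force at its end, in the units of the state.
- ctrl.read_state(): the state, without advancing time (a new reading comes with each control period).
- ctrl.read_camera(name): name is "scene" or "top" or "wrist"; returns (picture, depth): 400x640x3 uint8, blue, green, red; 400x640 float32, m along the optical axis (not along the pixel's ray), 0 where there is no reading.
- ctrl.camera_model(name): a dict with "intrinsics" (3x3 intrinsics, pixels), "k1" (the pictures are not rectified: a ray, as slopes to the right and down, at radius r is drawn at 1 + k1 r^2 times it, then the intrinsics apply), "R" (3x3) and "t" (3): a world point X has camera coordinates R X + t; the wrist camera has in their place "T_tool_cam" (4x4, takes a point from camera to tool coordinates, whose origin is the TCP and whose axes are the flange's). Camera axes: x right, y down, z forward; pixel columns grow to the right and rows downward; lengths in m; the calibration is good to about 2 mm. A picture is of the moment at which its call begins: read the wrist's pose just before it. camera_model takes no time and is no camera call.
- ctrl.sign_off(): hands the job in; it is judged then, once.
The state is a dict: "clock": time; "qpos": joint angles; "qd": joint speeds; "tau": joint torques, N m; "position": TCP position; "orientation": TCP orientation; "ft_force": force on the tool from outside, world axes, zero at the start; "moment": the same for the moment, N m; "opening": finger opening in m; "grasp_force": force on a finger pad.
Only numpy, scipy, OpenCV 4.12 (cv2) and the standard library are available. Lean on these libraries where they do the work, as an engineer would, in place of code of your own. Each camera call takes 0.05 s, during which the arm holds its last target. There are 200 camera calls.

## Working session

There is one attempt and no reset: what is moved stays moved. The work goes in short steps, Python scripts to look and compute and a shell command to move; the robot and the scene stay as the last step left them, time stands still between calls to the robot, and variables do not carry over. Pictures are saved under pics/ and viewed, at most 10 in all, crops included, and the job is handed in when it is done.

```bash
mkdir -p pics; cat > h.py <<'E'
import numpy as np, cv2
from bench import ctrl
def cap(name):
    s=ctrl.read_state(); im,d=ctrl.read_camera(name); m=ctrl.camera_model(name); return s,im,d,m
def world(s,m,d,uv,name):
    """uv Nx2 -> world points using depth map"""
    uv=np.atleast_2d(uv).astype(float); K=np.array(m["intrinsics"])
    n=cv2.undistortPoints(uv[:,None],K,np.array([m["k1"],0,0,0.]))[:,0]
    z=d[uv[:,1].astype(int),uv[:,0].astype(int)]
    P=np.c_[n*z[:,None],z]
    if name=="wrist":
        T=np.array(m["T_tool_cam"]); P=P@T[:3,:3].T+T[:3,3]
        return P@np.array(s["orientation"]).T+np.array(s["position"])
    return (P-np.array(m["t"]))@np.array(m["R"])
def cloud(s,m,d,name):
    v,u=np.nonzero(d>0); return np.c_[u,v],world(s,m,d,np.c_[u,v],name)
E
python3 - <<'E'
from h import *
for n in("scene","top"):
    s,im,d,m=cap(n); cv2.imwrite(f"pics/{n}0.png",im); np.savez(f"{n}0.npz",im=im,d=d)
print(s)
E
```

```text
{'clock': 0.05, 'qpos': array([61.73596845, 24.45053016,  4.23189292, 92.05179101, -1.95452687,
       63.64293307, -3.84497614]), 'qd': array([-0.02044136,  0.03941537, -0.0030446 , -0.05802868, -0.11090327,
       -0.04214353, -0.01923918]), 'tau': array([ 7.35552341e-03, -9.52466440e+01,  3.77502009e+00, -4.64917624e+01,
        1.96067750e-02,  6.45818480e-03,  1.38944804e-05]), 'position': array([ 0.22735142, -0.63512071,  0.22090412]), 'orientation': array([[ 9.41498522e-01,  3.37016723e-01, -5.11352416e-04],
       [ 3.37017100e-01, -9.41497801e-01,  1.16836232e-03],
       [-8.76795352e-05, -1.27234590e-03, -9.99999187e-01]]), 'ft_force': array([-0.62720772, -0.14245457,  0.28719546]), 'moment': array([ 0.01215681,  0.00827579, -0.01712526]), 'grasp_force': 0.0, 'opening': 0.08534131647161994}
```

View pics/scene0.png

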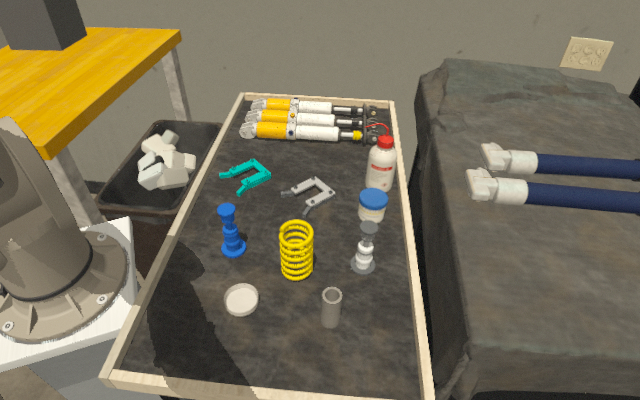

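View pics/top0.png

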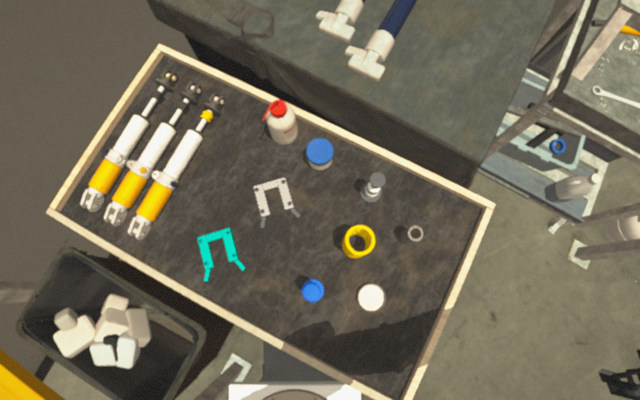

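Candidates for the strut are the grey/white strut with the dark knob at top (375,187) / scene (364,248), the blue look-alike at top (312,291) / scene (232,230), and the sleeve at top (415,233) / scene (331,306). For the dock, they are the grey U at top (273,200) and the turquoise U at top (220,250). I choose the grey strut and the grey U, then check both with a crop and measure them.

```bash
python3 - <<'E'
from h import *
top=np.load("top0.npz");sc=np.load("scene0.npz")
a=cv2.resize(top["im"][130:270,230:440],None,fx=3,fy=3,interpolation=cv2.INTER_CUBIC)
b=cv2.resize(sc["im"][165:345,270:400],None,fx=2.33,fy=2.33,interpolation=cv2.INTER_CUBIC)[:420,:170*1]
b=cv2.resize(sc["im"][165:285,340:390],(170,420),interpolation=cv2.INTER_CUBIC)
cv2.imwrite("pics/crop1.png",np.hstack([a,b]))
for n,z in(("top",top),("scene",sc)):
    m=ctrl.camera_model(n); uv,P=cloud(None,m,z["d"],n)
    c=world(None,m,z["d"],[[375,187] if n=="top" else [364,250]],n)[0]
    print(n,"cam",-np.array(m["R"]).T@m["t"],"seed",c)
    near=np.hypot(*(P[:,:2]-c[:2]).T)<0.05
    for lo,hi in((.002,.012),(.04,.066),(.1,.118),(.122,.135)):
        q=P[near&(P[:,2]>lo)&(P[:,2]<hi)]
        print(lo,len(q),q.mean(0).round(4) if len(q) else "", (q.min(0).round(3),q.max(0).round(3)) if len(q) else "")
    box=(250,173,303,232) if n=="top" else (278,172,338,218)
    k=(uv[:,0]>box[0])&(uv[:,0]<box[2])&(uv[:,1]>box[1])&(uv[:,1]<box[3])
    q=P[k&(P[:,2]>.015)&(P[:,2]<.03)]; g=P[k&(P[:,2]>.007)&(P[:,2]<.03)]
    r=cv2.minAreaRect(q[:,:2].astype(np.float32)*1000); print("dock top",len(q),r,q[:,2].mean()); print(cv2.boxPoints(r).round(1))
    r=cv2.minAreaRect(g[:,:2].astype(np.float32)*1000); print("dock+guides",r)
    fl=P[(np.abs(P[:,2])<.01)]; print("floor z",np.median(fl[:,2]))
# bystanders
m=ctrl.camera_model("top")
for nm,p in dict(spring=(359,231),sleeve=(420,232),tub=(319,150),bottle=(280,108),dish=(371,297),blue=(312,289)).items(): print(nm,world(None,m,top["d"],[p],"top").round(3))
E
```

```text
top cam [ 0.40090003 -0.06865003  0.9313649 ] seed [ 0.60528697 -0.19367599  0.12625221]
0.002 473 [ 0.6009 -0.1921  0.005 ] (array([ 0.556, -0.244,  0.002]), array([ 0.654, -0.145,  0.012]))
0.04 41 [ 0.6123 -0.192   0.0544] (array([ 0.605, -0.213,  0.04 ]), array([ 0.635, -0.181,  0.066]))
0.1 9 [ 0.6118 -0.1912  0.1051] (array([ 0.608, -0.2  ,  0.103]), array([ 0.618, -0.185,  0.111]))
0.122 204 [ 0.6219 -0.1979  0.1296] (array([ 0.604, -0.215,  0.124]), array([ 0.641, -0.18 ,  0.133]))
dock top 724 ((596.7239990234375, 49.582305908203125), (110.29825592041016, 102.13072204589844), 16.752246856689453) 0.021740895107125804
[[529.2  82.6]
 [558.6 -15.2]
 [664.3  16.6]
 [634.8 114.4]]
dock+guides ((590.8240966796875, 44.57222366333008), (130.3915557861328, 106.38874816894531), 9.805533409118652)
floor z 0.0017775925944739125
scene cam [ 0.32282132 -0.62094201  0.66274022] seed [ 0.61534843 -0.21024524  0.0730789 ]
0.002 367 [ 0.6155 -0.2091  0.0066] (array([ 0.565, -0.258,  0.002]), array([ 0.665, -0.162,  0.012]))
0.04 126 [ 0.6192 -0.2072  0.0542] (array([ 0.609, -0.215,  0.04 ]), array([ 0.64 , -0.187,  0.066]))
0.1 77 [ 0.619  -0.2074  0.1085] (array([ 0.611, -0.213,  0.1  ]), array([ 0.635, -0.191,  0.117]))
0.122 225 [ 0.6245 -0.2007  0.1274] (array([ 0.607, -0.218,  0.122]), array([ 0.644, -0.182,  0.131]))
dock top 514 ((599.9488525390625, 49.23579406738281), (112.63134765625, 94.1740493774414), 17.69632339477539) 0.020015495685079675
[[532.   77. ]
 [560.6 -12.7]
 [667.9  21.5]
 [639.3 111.2]]
dock+guides ((599.192626953125, 52.36335754394531), (113.3736343383789, 107.22174072265625), 16.283390045166016)
floor z 0.0002478706755869495
spring [[ 0.512 -0.16   0.063]]
sleeve [[ 0.506 -0.304  0.081]]
tub [[ 0.719 -0.065  0.064]]
bottle [[0.788 0.025 0.16 ]]
dish [[ 0.353 -0.192  0.007]]
blue [[ 0.378 -0.048  0.131]]
```

View pics/crop1.png

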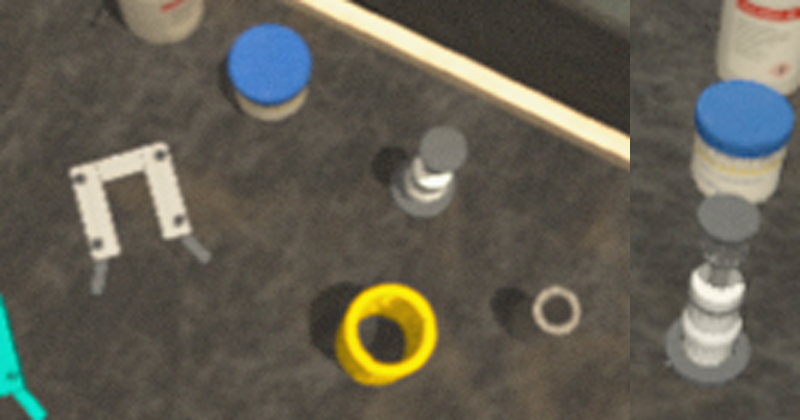

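The crop confirms the choice: the strut with its grey knob cap, white tube and dark foot is at top (377,182), and the steel U opens towards the robot, with its screws at top (256,190), (283,181), (262,211) and (290,203). I'll move the wrist camera between the two for a finer measurement.

```bash
python3 -m jog '[[-1,0,0,-0.3,0],[-1,0.2,-0.16,-0.3,0],[-1,0.4,-0.33,-0.3,0],[-1,0.6,-0.5,-0.3,0],[-1,0.8,-0.66,-0.3,0],[-1,0.8,-0.66,-0.3,0],[-1,0.8,-0.66,-0.3,0],[-1,0.8,-0.66,-0.3,0]]'
python3 -m jog '[[-1,0.2,-0.16,-0.3,0],[-1,0.4,-0.33,-0.3,0],[-1,0.6,-0.5,-0.3,0],[-1,0.8,-0.66,-0.3,0],[-1,0.8,-0.66,-0.3,0],[-1,0.8,-0.66,-0.3,0],[-1,0.8,-0.66,-0.3,0],[-1,0.8,-0.66,-0.3,0]]'
python3 - <<'E'
from h import *
s,im,d,m=cap("wrist"); cv2.imwrite("pics/w1.png",im); np.savez("w1.npz",im=im,d=d,p=s["position"],o=s["orientation"])
print(s["position"],s["qpos"],np.array(m["T_tool_cam"]).round(3),(d>0).mean())
E
```

```text
clock: 1.1
position: [0.3866, -0.3682, 0.3115]
orientation: [[0.941, 0.337, -0.0], [0.337, -0.941, -0.0], [-0.0, -0.0, -1.0]]
ft_force: [-0.8, -0.8, 0.1]
opening: 0.0856
grasp_force: 0.0
clock: 2.1
position: [0.5456, -0.1028, 0.4013]
orientation: [[0.942, 0.335, -0.001], [0.335, -0.942, -0.0], [-0.001, 0.0, -1.0]]
ft_force: [0.0, 0.1, -0.1]
opening: 0.0853
grasp_force: 0.0
[ 0.54556118 -0.10283252  0.40128757] [ 21.06834633   7.8384165  -19.24772011  92.06525048   2.62968637
  80.57841815 -68.88593052] [[-0.    -0.949 -0.316  0.082]
 [ 1.    -0.    -0.    -0.001]
 [-0.    -0.316  0.949 -0.151]
 [ 0.     0.     0.     1.   ]] 0.99596484375
```

View pics/w1.png

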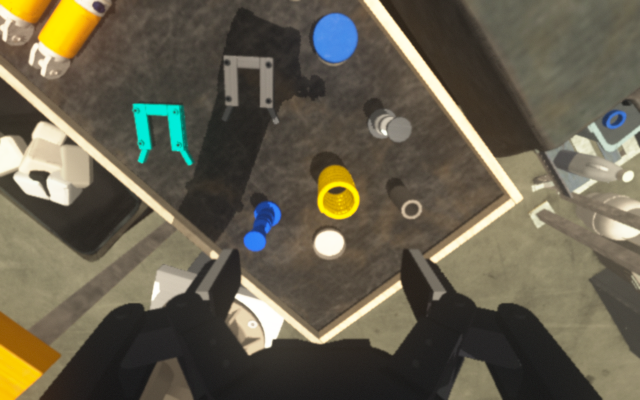

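The wrist view shows both: the dock at (248,80), opening downwards with its guides at (222,115) and (275,117), and the strut's knob cap at (397,129) with its foot at (372,118). Now I'll fit their poses.

```bash
cat > fit.py <<'E'
from h import *
def circ(q,r):
    from scipy.optimize import least_squares
    hull=cv2.convexHull(q[:,:2].astype(np.float32))[:,0]
    (c,rr)=cv2.minEnclosingCircle(hull); return np.round(c,4),round(rr,4),q[:,:2].mean(0).round(4)
def dock(P,c0=(.597,.05)):
    k=(np.hypot(*(P[:,:2]-c0).T)<.09)&(P[:,2]>.0155)&(P[:,2]<.04); q=P[k]
    # coarse: yaw from min width extents
    best=None
    for a in np.radians(np.arange(5,30,.25)):
        R=np.array([[np.cos(a),np.sin(a)],[-np.sin(a),np.cos(a)]]); l=q[:,:2]@R.T
        e=np.percentile(l,[1,99],axis=0); A=(e[1]-e[0])[1]
        if best is None or A<best[0]: best=(A,a,e)
    A,a,e=best; R=np.array([[np.cos(a),np.sin(a)],[-np.sin(a),np.cos(a)]]); l=q[:,:2]@R.T
    ym=e[:,1].mean(); sl=np.abs(l[:,1]-ym)
    inner=l[(sl<.012)]  # back bridge only
    rails=l[(sl>.024)&(sl<.04)]
    print("n",len(q),"yaw",np.degrees(a).round(2),"ext",(e[1]-e[0]).round(4),"mouth x",np.percentile(rails[:,0],1).round(4),"back",np.percentile(l[:,0],99).round(4),"bridge",np.percentile(inner[:,0],[2,98]).round(4),"slot", np.sort(l[l[:,0]<e[0,0]+.05][:,1]-ym)[[0,-1]].round(4), (np.abs(l[(l[:,0]<e[0,0]+.05)][:,1]-ym)).min().round(4))
    o=np.array([np.percentile(rails[:,0],1)+.045,ym])@R; print("origin",o.round(4),"z",np.median(q[:,2]).round(4)); return o,a
E
python3 - <<'E'
from fit import *
w=np.load("w1.npz");s=dict(position=w["p"],orientation=w["o"])
for n,f in(("wrist",w),("top",np.load("top0.npz")),("scene",np.load("scene0.npz"))):
    m=ctrl.camera_model(n);uv,P=cloud(s,m,f["d"],n); print(n); dock(P)
    q=P[(np.hypot(*(P[:,:2]-(.622,-.199)).T)<.05)&(P[:,2]>.120)&(P[:,2]<.14)]; print("cap",circ(q,.019),np.median(q[:,2]))
    g=np.hypot(*(P[:,:2]-(.597,.05)).T)<.12; q=P[g]
    print("floor", np.median(P[(np.hypot(*(P[:,:2]-(.6,-.05)).T)<.05)][:,2]).round(4))
E
```

```text
wrist
n 1556 yaw 16.5 ext [0.0819 0.0838] mouth x 0.5618 back 0.6439 bridge [0.6254 0.6438] slot [-0.0422  0.0437] 0.0201
origin [0.6156 0.0583] z 0.0189
cap (array([ 0.6248, -0.1978]), 0.0191, array([ 0.6251, -0.1973])) 0.12671789222822416
floor -0.0013
top
n 719 yaw 15.25 ext [0.1044 0.0874] mouth x 0.5539 back 0.643 bridge [0.6249 0.6432] slot [-0.0516  0.0482] 0.0198
origin [0.6061 0.0538] z 0.0218
cap (array([ 0.6218, -0.1977]), 0.019, array([ 0.6219, -0.1979])) 0.1297202553079031
floor 0.0016
scene
n 503 yaw 16.25 ext [0.0828 0.0854] mouth x 0.5617 back 0.6445 bridge [0.6261 0.6444] slot [-0.0443  0.0437] 0.0187
origin [0.6154 0.0567] z 0.0199
cap (array([ 0.6254, -0.1989]), 0.0193, array([ 0.6245, -0.2007])) 0.12751526400980562
floor -0.0003
```

Poses agree across cameras: cap at about (0.6245,-0.1985) with top 0.127, dock origin at about (0.6155,0.0575) with yaw 16.4°. I'll approach and turn the tool onto the dock's axis.

```bash
python3 -m jog '[[-1,0.07,0.19,0.2,0.018],[-1,0.14,0.389,0.4,0.018],[-1,0.14,0.389,0.6,0.018],[-1,0.14,0.389,0.7,0.018],[-1,0.14,0.389,0.7,0.018],[-1,0.14,0.389,0.7,0.018],[-1,0.14,0.389,0.7,0.018]]'
python3 - <<'E'
from fit import *
s,im,d,m=cap("wrist");uv,P=cloud(s,m,d,"wrist")
q=P[(np.hypot(*(P[:,:2]-(.622,-.199)).T)<.05)&(P[:,2]>.115)&(P[:,2]<.14)]; print(len(q)); c=circ(q,0);print("cap",c,np.median(q[:,2]))
O=np.array(s["orientation"]);p=np.array(s["position"]);print(p,np.degrees(np.arctan2(O[1,0],O[0,0])),"tool delta/0.3",(O.T@(np.r_[c[0],.107]-p)/.3).round(4))
E
```

```text
clock: 3.02
position: [0.6259, -0.1967, 0.1949]
orientation: [[0.959, 0.283, 0.004], [0.283, -0.959, -0.001], [0.003, 0.002, -1.0]]
ft_force: [-0.1, -0.1, 0.2]
opening: 0.0858
grasp_force: 0.0
1495
cap (array([ 0.6247, -0.1975]), 0.019, array([ 0.6257, -0.1974])) 0.12664503553815631
[ 0.62590734 -0.19669507  0.19486157] 16.45502855237237 tool delta/0.3 [-0.0056  0.0008  0.2929]
```

```bash
python3 -m jog '[[-1,-0.006,0,0.1,0],[-1,-0.006,0,0.2,0],[-1,-0.006,0,0.27,0],[-1,-0.006,0,0.292,0],[-1,-0.006,0,0.292,0],[-1,-0.006,0,0.292,0],[1,-0.006,0,0.292,0],[1,-0.006,0,0.292,0],[1,-0.006,0,0.292,0],[1,-0.006,0,0.292,0],[1,-0.006,0,0.292,0],[1,-0.006,0,0.292,0],[1,-0.006,0,0.292,0],[1,-0.006,0,0.292,0]]'
```

```text
clock: 4.82
position: [0.6236, -0.1973, 0.1046]
orientation: [[0.959, 0.283, 0.001], [0.283, -0.959, -0.0], [0.001, 0.001, -1.0]]
ft_force: [-0.7, -0.8, 5.4]
opening: 0.0348
grasp_force: 59.2
```

The opening is 34.8 mm, between the cap (38) and the knob (28), so I'll look.

```bash
python3 - <<'E'
from fit import *
s,im,d,m=cap("wrist"); s2,im2,d2,m2=cap("scene")
a=cv2.resize(im[150:400,180:460],(448,400)); b=cv2.resize(im2[170:300,310:425],(350,400),interpolation=cv2.INTER_CUBIC)
cv2.imwrite("pics/g1.png",np.hstack([a,b])); print(s["opening"],s["grasp_force"],s["ft_force"])
E
```

```text
0.03484987455893262 59.16497468948364 [-0.66758064 -0.81986104  5.35509216]
```

View pics/g1.png

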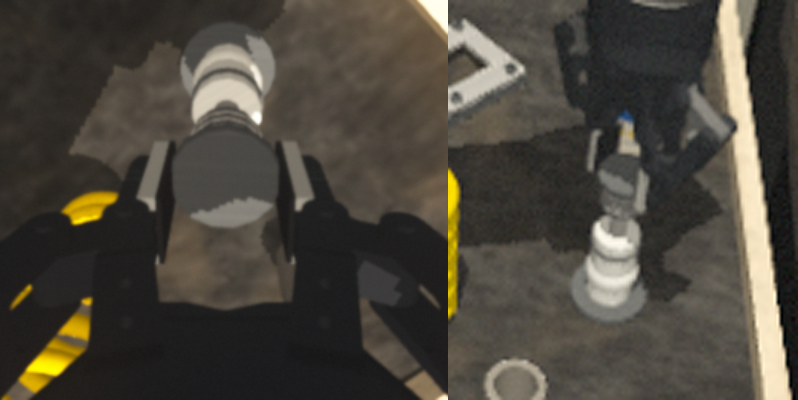

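The wrist view shows the cap at (225,175) clamped at its rim by the pads at (160,200) and (290,200), and the strut still upright in the scene crop at (610,245). The pads reach up to the cap, so I'll open, go 9 mm lower and regrip on the knob.

```bash
python3 -m jog '[[-1,0,0,0,0],[-1,0,0,0,0],[-1,0,0,0,0],[-1,0,0,0.03,0],[-1,0,0,0.03,0],[-1,0,0,0.03,0],[1,0,0,0.03,0],[1,0,0,0.03,0],[1,0,0,0.03,0],[1,0,0,0.03,0],[1,0,0,0.03,0],[1,0,0,0.03,0],[1,0,0,0.03,0],[1,0,0,0.03,0]]'
python3 - <<'E'
from fit import *
s,im,d,m=cap("wrist");uv,P=cloud(s,m,d,"wrist")
q=P[(np.hypot(*(P[:,:2]-(.622,-.199)).T)<.035)&(P[:,2]>.11)&(P[:,2]<.14)]; c=np.median(q,0); print("cap",c,s["opening"],s["grasp_force"],s["position"])
s2,im2,d2,m2=cap("scene")
a=cv2.resize(im[150:400,180:460],(448,400)); b=cv2.resize(im2[170:300,310:425],(350,400),interpolation=cv2.INTER_CUBIC)
cv2.imwrite("pics/g2.png",np.hstack([a,b]))
E
```

```text
clock: 6.68
position: [0.6234, -0.1973, 0.0954]
orientation: [[0.959, 0.283, 0.001], [0.283, -0.959, -0.0], [0.001, 0.0, -1.0]]
ft_force: [0.8, -1.2, 5.5]
opening: 0.0358
grasp_force: 59.3
cap [ 0.62820086 -0.19536355  0.1267989 ] 0.03580378399034165 59.277427196502686 [ 0.62343749 -0.19726292  0.09544325]
```

View pics/g2.png

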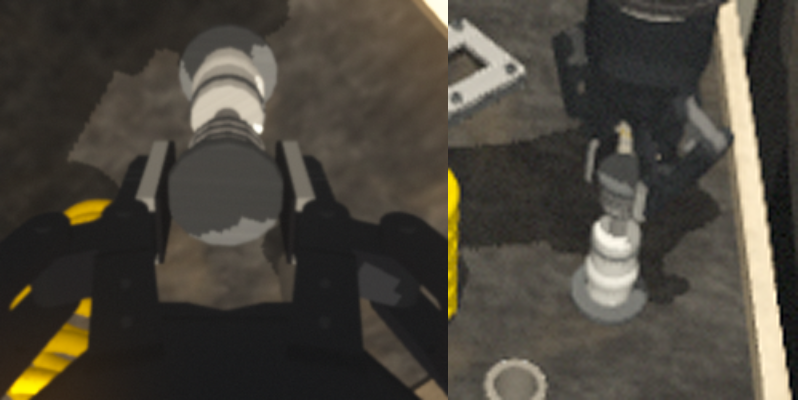

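I'll use the wrist depth to place the fingers and cap in the tool frame.

```bash
python3 - <<'E'
from fit import *
s,im,d,m=cap("wrist");uv,P=cloud(s,m,d,"wrist")
O=np.array(s["orientation"]);L=(P-np.array(s["position"]))@O*1000
k=(np.abs(L[:,1])<45)&(np.abs(L[:,0])<25)&(L[:,2]>-60)&(L[:,2]<30); L=L[k];g=uv[k]
# finger profile: inner-most |y| by z for each side
for z in range(-60,30,5):
    b=L[(L[:,2]>=z)&(L[:,2]<z+5)]
    out=[]
    for sg in(-1,1):
        c=b[(b[:,1]*sg>8)]
        out.append((len(c),c[:,1].min().round(1),c[:,1].max().round(1),c[:,0].min().round(1),c[:,0].max().round(1)) if len(c) else None)
    print(z,out)
for v in range(180,330,8): 
    print(v,[f"{int(a)}" for a in d[v,265:378:6]*1000])
E
```

```text
-60 [(516, np.float64(-45.0), np.float64(-19.3), np.float64(-11.2), np.float64(15.1)), (542, np.float64(17.6), np.float64(44.9), np.float64(-11.6), np.float64(15.2))]
-55 [(301, np.float64(-44.5), np.float64(-20.0), np.float64(-4.9), np.float64(14.9)), (306, np.float64(18.2), np.float64(44.7), np.float64(-4.2), np.float64(15.1))]
-50 [(357, np.float64(-34.8), np.float64(-18.4), np.float64(-10.4), np.float64(13.4)), (345, np.float64(16.7), np.float64(32.9), np.float64(-10.4), np.float64(13.3))]
-45 [(183, np.float64(-32.2), np.float64(-18.4), np.float64(-10.2), np.float64(12.7)), (178, np.float64(16.7), np.float64(30.6), np.float64(-10.3), np.float64(12.7))]
-40 [(200, np.float64(-32.1), np.float64(-18.3), np.float64(-9.3), np.float64(12.6)), (217, np.float64(16.6), np.float64(30.4), np.float64(-10.1), np.float64(12.6))]
-35 [(1119, np.float64(-32.2), np.float64(-8.0), np.float64(-14.7), np.float64(18.7)), (928, np.float64(8.0), np.float64(30.5), np.float64(-14.0), np.float64(17.6))]
-30 [(207, np.float64(-32.1), np.float64(-8.3), np.float64(-10.0), np.float64(18.9)), (178, np.float64
[... 3081 characters left out ...]
44', '122', '119', '112']
292 ['107', '106', '123', '132', '294', '143', '141', '142', '141', '142', '142', '142', '142', '142', '294', '296', '124', '116', '107']
300 ['103', '102', '123', '132', '298', '299', '299', '145', '143', '144', '144', '144', '299', '298', '299', '298', '125', '103', '102']
308 ['92', '91', '124', '303', '302', '302', '300', '302', '302', '301', '301', '301', '302', '302', '303', '302', '126', '91', '90']
316 ['89', '88', '304', '305', '305', '306', '305', '304', '307', '305', '305', '305', '305', '304', '305', '297', '286', '88', '88']
324 ['84', '85', '84', '309', '307', '0', '307', '309', '308', '308', '307', '308', '309', '307', '310', '290', '278', '85', '85']
```

```bash
python3 - <<'E'
from fit import *
s=ctrl.read_state();O=np.array(s["orientation"])
for n in("scene","top"):
    s,im,d,m=cap(n);uv,P=cloud(s,m,d,n)
    L=(P-np.array(s["position"]))@O*1000
    for z in range(-50,35,5):
        b=L[(L[:,2]>=z)&(L[:,2]<z+5)&(np.abs(L[:,0])<30)&(np.abs(L[:,1])<40)]
        if len(b): print(n,z,len(b),"y hist -40..40/5:",np.histogram(b[:,1],np.arange(-40,41,5))[0],"x",b[:,0].min().round(),b[:,0].max().round())
E
```

```text
scene -50 33 y hist -40..40/5: [ 0  0  0  6 18  0  0  0  0  0  0  1  5  1  2  0] x -10.0 13.0
scene -45 32 y hist -40..40/5: [ 0  0  1  2 14  0  0  0  0  0  0  1  6  4  4  0] x -10.0 11.0
scene -40 42 y hist -40..40/5: [ 0  2  2  3 14  0  0  1  0  1  0  2  7  3  7  0] x -10.0 13.0
scene -35 188 y hist -40..40/5: [ 0  1  1  5 15 27 29 32 29 18 15  1  5  5  5  0] x -17.0 19.0
scene -30 36 y hist -40..40/5: [0 1 1 1 5 0 0 2 2 3 3 3 6 3 6 0] x -16.0 8.0
scene -25 25 y hist -40..40/5: [0 0 2 2 4 0 0 0 2 1 0 1 4 6 3 0] x -12.0 6.0
scene -20 36 y hist -40..40/5: [0 0 1 3 4 0 1 2 3 9 7 1 5 0 0 0] x -13.0 -3.0
scene -15 23 y hist -40..40/5: [0 0 0 0 3 0 1 3 3 4 5 1 3 0 0 0] x -12.0 -2.0
scene -10 18 y hist -40..40/5: [0 0 0 0 0 0 0 4 4 6 4 0 0 0 0 0] x -13.0 -4.0
scene -5 11 y hist -40..40/5: [0 0 0 0 0 1 1 1 2 2 4 0 0 0 0 0] x -13.0 -4.0
scene 5 4 y hist -40..40/5: [0 0 0 0 0 0 0 1 2 1 0 0 0 0 0 0] x -4.0 -1.0
scene 10 5 y hist -40..40/5: [0 0 0 0 0 0 0 0 3 2 0 0 0 0 0 0] x -3.0 2.0
scene 15 10 y hist -40..40/5: [0 0 0 0 0 0 0 2 6 2 0 0 0 0 0 0] x -4.0 5.0
scene 20 74 y hist -40..40/5: [ 0  
[... 539 characters left out ...]
  0  0  0] x -20.0 -7.0
top -30 2 y hist -40..40/5: [0 0 0 1 1 0 0 0 0 0 0 0 0 0 0 0] x -13.0 -13.0
top -25 4 y hist -40..40/5: [0 0 2 2 0 0 0 0 0 0 0 0 0 0 0 0] x -11.0 -8.0
top -20 2 y hist -40..40/5: [0 0 0 1 0 1 0 0 0 0 0 0 0 0 0 0] x -12.0 -8.0
top -15 2 y hist -40..40/5: [0 0 0 0 0 0 1 1 0 0 0 0 0 0 0 0] x -15.0 -14.0
top -10 2 y hist -40..40/5: [0 0 0 0 0 1 0 1 0 0 0 0 0 0 0 0] x -14.0 -10.0
top -5 2 y hist -40..40/5: [0 0 0 0 0 1 1 0 0 0 0 0 0 0 0 0] x -12.0 -8.0
top 20 28 y hist -40..40/5: [0 0 0 0 0 6 8 5 4 4 1 0 0 0 0 0] x -16.0 -5.0
top 25 12 y hist -40..40/5: [0 0 0 0 0 2 2 3 3 2 0 0 0 0 0 0] x -17.0 -4.0
top 30 14 y hist -40..40/5: [0 0 0 0 2 4 3 2 1 1 1 0 0 0 0 0] x -17.0 -3.0
```

Measured with both cameras, the fingertips end near z≈0.106 and the pads clamp the 38 mm cap, so the grip is on the knob's cap with 59 N, below which the tips surround the knob. I'll do a lift test of 45 mm.

```bash
python3 -m jog '[[1,0,0,-0.02,0],[1,0,0,-0.05,0],[1,0,0,-0.1,0],[1,0,0,-0.15,0],[1,0,0,-0.15,0],[1,0,0,-0.15,0]]'
python3 - <<'E'
from fit import *
s=ctrl.read_state();O=np.array(s["orientation"])
for n in("scene","wrist"):
    s,im,d,m=cap(n);uv,P=cloud(s,m,d,n); c=np.array(s["position"])
    q=P[(np.hypot(*(P[:,:2]-c[:2]).T)<.032)&(P[:,2]>.02)&(P[:,2]<.19)]
    print(n,np.histogram(q[:,2],np.arange(.02,.19,.005)))
    f=q[(q[:,2]>.042)&(q[:,2]<.058)]; print("foot",circ(f,0)); f=q[(q[:,2]>.166)&(q[:,2]<.178)];print("cap",circ(f,0),np.median(f[:,2]), (( f-c)@O).min(0), ((f-c)@O).max(0))
    if n=="scene":
        u,v=307,235; cv2.imwrite("pics/l1.png",cv2.resize(im[140:290,290:430],None,fx=4,fy=4,interpolation=cv2.INTER_CUBIC))
print(s["position"],s["opening"],s["grasp_force"],s["ft_force"])
E
```

```text
clock: 7.68
position: [0.6229, -0.1971, 0.1399]
orientation: [[0.959, 0.283, -0.0], [0.283, -0.959, 0.0], [-0.0, -0.0, -1.0]]
ft_force: [0.6, 0.5, -3.2]
opening: 0.035
grasp_force: 60.2
scene (array([  0,   0,   0,   0,   0,  18, 203,  51,  24,  23,  14,  28,  47,
        23,  28,  21,  23,  32, 103,  29,  15,   8,   7,   0,  17,  19,
        30,  38,  38,  46, 194,  46,  37]), array([0.02 , 0.025, 0.03 , 0.035, 0.04 , 0.045, 0.05 , 0.055, 0.06 ,
       0.065, 0.07 , 0.075, 0.08 , 0.085, 0.09 , 0.095, 0.1  , 0.105,
       0.11 , 0.115, 0.12 , 0.125, 0.13 , 0.135, 0.14 , 0.145, 0.15 ,
       0.155, 0.16 , 0.165, 0.17 , 0.175, 0.18 , 0.185]))
foot (array([ 0.625 , -0.1989]), 0.0281, array([ 0.6197, -0.2077]))
cap (array([ 0.6239, -0.1969]), 0.0317, array([ 0.6201, -0.1986])) 0.1722642644695657 [-0.01667914 -0.03096057 -0.03760787] [ 0.0180042   0.03165394 -0.02615479]
wrist (array([   0,    0,    0,    0,    6,  170, 1142,   48,   25,    1,   32,
        196,  137,   73,   70,   20,  204,  106,  818,   45,   12,    0,
          0,    9,   92,  193,  273,  246,  250,  739, 3776,  401,  351]), array([0.02 , 0.025, 0.03 , 0.035, 0.04 , 0.045, 0.05 , 0.055, 0.06 ,
       0.065, 0.07 , 0.075, 0.08 , 0.085, 0.09 , 0.095, 0.1  , 0.105,
       0.11 , 0.115, 0.12 , 0.125, 0.13 , 0.135, 0.14 , 0.145, 0.15 ,
       0.155, 0.16 , 0.165, 0.17 , 0.175, 0.18 , 0.185]))
foot (array([ 0.6242, -0.1978]), 0.0279, array([ 0.6353, -0.1947]))
cap (array([ 0.6299, -0.1947]), 0.0309, array([ 0.6265, -0.1953])) 0.17089243536488136 [-0.01694146 -0.03107654 -0.03838261] [ 0.02035806  0.03052982 -0.02641892]
[ 0.62273823 -0.19709767  0.13959344] 0.035097305085050864 60.15976667404175 [-0.31877512  0.83186025 -3.64575399]
```

View pics/l1.png

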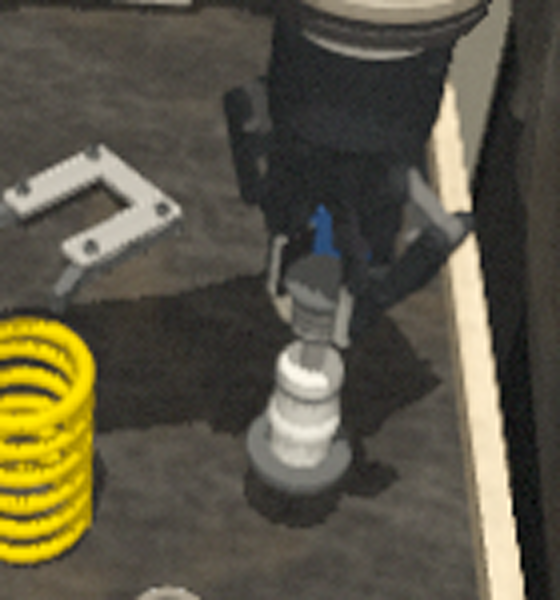

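The strut hangs upright and the rod is in: knob at (318,300), tube at (305,400), foot at (300,460), foot underside about 44 mm up, weight about 3 N. I'll carry it round the spring to a point in front of the mouth.

```bash
python3 -m jog '[[1,0,-0.1,0,0],[1,0,-0.2,0,0],[1,0,-0.3,0,0],[1,0,-0.4,0,0],[1,-0.03,-0.5,0,0],[1,-0.08,-0.6,0,0],[1,-0.13,-0.7,0,0],[1,-0.18,-0.78,0,0],[1,-0.18,-0.825,0,0],[1,-0.18,-0.825,0,0],[1,-0.18,-0.825,0,0],[1,-0.18,-0.825,0,0]]'
cat > look.py <<'E'
from fit import *
for n in("wrist","scene"):
    s,im,d,m=cap(n);uv,P=cloud(s,m,d,n);c=np.array(s["position"]);O=np.array(s["orientation"]);print(n)
    o,a=dock(P,(.6,.053))
    zf=c[2]-.0955
    q=P[(np.hypot(*(P[:,:2]-c[:2]).T)<.04)&(P[:,2]>zf)&(P[:,2]<zf+.013)]; f=circ(q,0); print("foot",f,np.median(q[:,2]))
    R=np.array([[np.cos(a),np.sin(a)],[-np.sin(a),np.cos(a)]]); print("foot in dock frame",R@(f[0]-o))
print(c,np.degrees(np.arctan2(O[1,0],O[0,0])),s["ft_force"],s["opening"])
E
python3 look.py
```

```text
clock: 9.28
position: [0.5016, 0.0243, 0.1399]
orientation: [[0.959, 0.282, -0.0], [0.282, -0.959, 0.0], [-0.0, -0.0, -1.0]]
ft_force: [0.0, -0.4, -2.9]
opening: 0.0356
grasp_force: 60.4
wrist
n 6417 yaw 16.5 ext [0.0817 0.0847] mouth x 0.5617 back 0.6434 bridge [0.6256 0.6434] slot [-0.0434  0.0431] 0.0199
origin [0.6153 0.0589] z 0.0188
foot (array([0.5031, 0.0237]), 0.0281, array([0.5144, 0.0266])) 0.05140424716095086
foot in dock frame [-0.1175776  -0.00185392]
scene
n 512 yaw 17.0 ext [0.084  0.0855] mouth x 0.5592 back 0.6436 bridge [0.6247 0.6431] slot [-0.0433  0.0449] 0.0185
origin [0.6145 0.0564] z 0.0198
foot (array([0.5039, 0.0217]), 0.0286, array([0.5008, 0.0113])) 0.052645026954048955
foot in dock frame [-0.11595288 -0.00087195]
[0.50150472 0.0243595  0.13986596] 16.40141958321244 [ 0.5117675   0.75675855 -3.57946407] 0.03515253052776344
```

The foot sits at dock-frame (-0.117,-0.0015) and is aligned to 0.1°. I'll lower it to about 2 mm above the bench.

```bash
python3 -m jog '[[1,0,-0.004,0.05,0],[1,0,-0.004,0.1,0],[1,0,-0.004,0.13,0],[1,0,-0.004,0.14,0],[1,0,-0.004,0.14,0],[1,0,-0.004,0.14,0]]'; python3 look.py
```

```text
clock: 10.12
position: [0.5011, 0.0262, 0.0984]
orientation: [[0.959, 0.283, 0.001], [0.283, -0.959, 0.0], [0.001, 0.0, -1.0]]
ft_force: [-0.3, -0.4, -2.5]
opening: 0.0356
grasp_force: 60.4
wrist
n 8500 yaw 16.0 ext [0.1349 0.0844] mouth x 0.5624 back 0.6401 bridge [0.5035 0.6401] slot [-0.0138  0.0126] 0.0001
origin [0.615  0.0587] z 0.0188
foot (array([0.5031, 0.0255]), 0.0278, array([0.514 , 0.0284])) 0.009843204556061608
foot in dock frame [-0.11671304 -0.0010637 ]
scene
n 513 yaw 15.75 ext [0.083  0.0859] mouth x 0.5624 back 0.6451 bridge [0.5055 0.6445] slot [-0.0445  0.0462] 0.011
origin [0.6152 0.0562] z 0.0198
foot (array([0.5089, 0.0242]), 0.0345, array([0.5011, 0.0136])) 0.010955495809026017
foot in dock frame [-0.11101019 -0.00189492]
[0.50116794 0.02615978 0.09844014] 16.453980859393436 [ 0.33782087 -0.39795883 -3.28739691] 0.03527264105399103
```

```bash
python3 -m jog '[[1,0.04,0,0,0],[1,0.08,0,0,0],[1,0.12,0,0,0],[1,0.16,0,0,0],[1,0.2,0,0,0],[1,0.24,0,0,0],[1,0.27,0,0,0],[1,0.27,0,0,0],[1,0.27,0,0,0]]'
python3 -m jog '[[1,0.03,0,0,0],[1,0.06,0,0,0],[1,0.09,0,0,0],[1,0.11,0,0,0],[1,0.12,0,0,0],[1,0.12,0,0,0],[1,0.12,0,0,0]]'; python3 - <<'E'
from fit import *
s,im,d,m=cap("scene");im2=cap("wrist")[1]
cv2.imwrite("pics/home.png",np.hstack([cv2.resize(im[110:230,260:380],(400,400),interpolation=cv2.INTER_CUBIC),cv2.resize(im2[60:310,195:445],(400,400),interpolation=cv2.INTER_CUBIC)])); print(s["position"],s["ft_force"])
E
```

```text
clock: 11.35
position: [0.5782, 0.0489, 0.0979]
orientation: [[0.959, 0.283, -0.001], [0.283, -0.959, -0.0], [-0.001, -0.0, -1.0]]
ft_force: [-0.7, -0.2, -2.8]
opening: 0.0352
grasp_force: 60.4
clock: 12.22
position: [0.6128, 0.0592, 0.098]
orientation: [[0.959, 0.283, -0.0], [0.283, -0.959, -0.0], [-0.0, -0.0, -1.0]]
ft_force: [-0.8, -0.3, -2.6]
opening: 0.0351
grasp_force: 60.4
[0.61283727 0.05916938 0.09801613] [-0.8453772  -0.32856353 -2.55172329]
```

View pics/home.png

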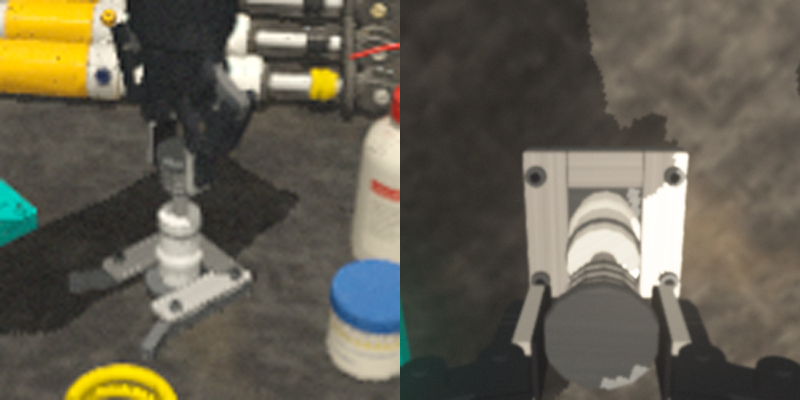

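The strut stands in the U with its foot under the lips: tube at (180,245) left, and at (605,235) right with a thin dark gap to the bridge. I'll nudge forward to feel the back stop.

```bash
for i in 1 2 3; do python3 -m jog '[[1,0.004,0,0,0],[1,0.004,0,0,0]]' | grep -E "position|force: \["; done
```

```text
position: [0.6143, 0.0596, 0.0981]
ft_force: [-0.1, -0.2, -3.1]
position: [0.6154, 0.06, 0.098]
ft_force: [-0.8, 0.8, -2.9]
position: [0.6165, 0.0603, 0.098]
ft_force: [-0.8, -1.2, -3.1]
```

```bash
for i in 1 2 3; do python3 -m jog '[[1,0.004,0,0,0],[1,0.004,0,0,0]]' | grep -E "position|force: \["; done; python3 look.py; python3 - <<'E'
from fit import *
s,im,d,m=cap("wrist"); uv,P=cloud(s,m,d,"wrist"); c=np.array(s["position"]);O=np.array(s["orientation"])
L=(P-c)@O
for z in(.022,.03,.045,.055,.066,):
    q=L[(P[:,2]>z)&(P[:,2]<z+.008)&(np.abs(L[:,1])<.03)&(np.abs(L[:,0])<.035)]
    print(z,len(q),"max x",np.percentile(q[:,0],97).round(4),"y",np.percentile(q[:,1],[3,97]).round(4))
E
```

```text
position: [0.6177, 0.0607, 0.098]
ft_force: [-0.8, -0.6, -2.8]
position: [0.6189, 0.061, 0.098]
ft_force: [-1.5, -0.4, -2.9]
position: [0.62, 0.0613, 0.098]
ft_force: [-2.2, -1.0, -2.6]
wrist
n 5372 yaw 17.5 ext [0.0732 0.0843] mouth x 0.5684 back 0.6422 bridge [0.6185 0.642 ] slot [-0.043   0.0437] 0.0064
origin [0.6238 0.0613] z 0.0188
foot (array([0.6293, 0.0641]), 0.0326, array([0.6334, 0.0636])) 0.009286448860425352
foot in dock frame [0.00608227 0.0009917 ]
scene
n 490 yaw 16.25 ext [0.0829 0.0852] mouth x 0.5613 back 0.6443 bridge [0.5914 0.644 ] slot [-0.0436  0.0443] 0.0002
origin [0.6151 0.0563] z 0.0201
foot (array([0.6098, 0.0613]), 0.0297, array([0.6023, 0.0561])) 0.011582204549068128
foot in dock frame [-0.00366643  0.00629028]
[0.61994111 0.06128653 0.098002  ] 16.453429691647948 [-0.91686674 -1.03635947 -1.72586835] 0.03518154621849285
0.022 4 max x 0.0219 y [-0.0297 -0.0294]
0.03 217 max x 0.0144 y [-0.0167  0.0181]
0.045 96 max x 0.0128 y [-0.0113  0.0131]
0.055 193 max x 0.0146 y [-0.0165  0.0168]
0.066 805 max x 0.0132 y [-0.0143  0.0145]
```

Contact came at TCP x=0.619 to 0.620: the foot is against the stop and the strut leans about 0.05 rad in the grip. I'll set the foot on the bench and ease the top back 4 mm to stand it upright.

```bash
python3 -m jog '[[1,0,0,0.004,0],[1,0,0,0.007,0],[1,0,0,0.009,0],[1,0,0,0.009,0]]' | grep -E "clock|position|force: \["; python3 -m jog '[[1,-0.005,0,0,0],[1,-0.01,0,0,0],[1,-0.013,0,0,0],[1,-0.013,0,0,0],[1,-0.013,0,0,0]]'
cat > tilt.py <<'E'
from fit import *
from scipy.optimize import least_squares
s,im,d,m=cap("wrist"); uv,P=cloud(s,m,d,"wrist"); c=np.array(s["position"]);O=np.array(s["orientation"])
L=(P-c)@O; z0=P[:,2]
near=(np.abs(L[:,1])<.025)&(np.abs(L[:,0])<.03)
for lo,hi,r in((.031,.037,.0185),(.042,.062,.016)):
    q=L[near&(z0>lo)&(z0<hi)]; f=least_squares(lambda x:np.hypot(q[:,0]-x[0],q[:,1]-x[1])-r,[0,0],loss="soft_l1",f_scale=.001)
    w=O@np.r_[f.x,0]+c; a=np.radians(16.45); v=w[:2]-[.6153,.0585]
    print(lo,hi,len(q),"rel TCP",f.x.round(4),"rms",np.sqrt(np.mean(f.fun**2)).round(4),"dock frame",np.round([v@[np.cos(a),np.sin(a)],v@[-np.sin(a),np.cos(a)]],4))
def med(lo,hi): 
    q=P[near&(z0>lo)&(z0<hi)]; h,e=np.histogram(q[:,2],np.arange(lo,hi,.0015)); i=h.argmax(); return e[i]+.00075
print("rim z",med(.062,.085),"cap z",med(.12,.18),"TCP",c,s["ft_force"],s["opening"],s["clock"])
E
python3 tilt.py
```

```text
clock: 14.48
position: [0.6207, 0.0615, 0.0964]
ft_force: [-2.6, -0.5, 10.0]
clock: 15.1
position: [0.6166, 0.0603, 0.0958]
orientation: [[0.959, 0.283, 0.001], [0.283, -0.959, 0.0], [0.001, 0.0, -1.0]]
ft_force: [-1.8, -1.4, 5.7]
opening: 0.0351
grasp_force: 61.1
0.031 0.037 248 rel TCP [-0.0029  0.0006] rms 0.0009 dock frame [-0.0011  0.0007]
0.042 0.062 356 rel TCP [-0.0007  0.0002] rms 0.0007 dock frame [0.0011 0.0011]
rim z 0.06875 cap z 0.12675 TCP [0.61664806 0.06025881 0.09581564] [-1.78974288 -1.41355274  5.70666807] 0.035116661159494994 15.1
```

The foot is home within about 1 mm, the tube is upright and the rod is in. Now I'll pull straight up 35 mm (5 mm free play plus about 30 mm of rod) and measure.

```bash
python3 -m jog '[[1,0,0,-0.01,0],[1,0,0,-0.02,0],[1,0,0,-0.04,0],[1,0,0,-0.06,0],[1,0,0,-0.08,0],[1,0,0,-0.1,0],[1,0,0,-0.115,0],[1,0,0,-0.115,0],[1,0,0,-0.115,0]]'; python3 tilt.py
```

```text
clock: 16.27
position: [0.6162, 0.0601, 0.1297]
orientation: [[0.959, 0.283, -0.0], [0.283, -0.959, 0.0], [-0.0, -0.0, -1.0]]
ft_force: [-1.4, 0.2, -8.8]
opening: 0.0356
grasp_force: 60.8
0.031 0.037 35 rel TCP [-0.0014  0.0007] rms 0.0002 dock frame [-0.0001  0.0006]
0.042 0.062 135 rel TCP [-0.001   0.0005] rms 0.0004 dock frame [0.0003 0.0008]
rim z 0.07325000000000001 cap z 0.16125000000000003 TCP [0.61616934 0.06014634 0.12969912] [-1.39256328  0.20524158 -8.76922826] 0.03557867912431722 16.275
```

Rod is at 30 mm (cap to rim 88 mm, 8.8 N), with no slip. I'll raise it the last 10 mm.

```bash
python3 -m jog '[[1,0,0,-0.012,0],[1,0,0,-0.024,0],[1,0,0,-0.033,0],[1,0,0,-0.033,0],[1,0,0,-0.033,0],[1,0,0,-0.033,0]]'; python3 tilt.py; python3 - <<'E'
from fit import *
im=cap("scene")[1]; im2=cap("wrist")[1]
cv2.imwrite("pics/end.png",np.hstack([cv2.resize(im[110:210,270:370],(400,400),interpolation=cv2.INTER_CUBIC),cv2.resize(im2[60:310,195:445],(400,400),interpolation=cv2.INTER_CUBIC)]))
E
```

```text
clock: 17.08
position: [0.6162, 0.0602, 0.1396]
orientation: [[0.959, 0.283, -0.0], [0.283, -0.959, 0.0], [-0.0, -0.0, -1.0]]
ft_force: [-1.6, 0.3, -10.6]
opening: 0.0351
grasp_force: 60.9
0.031 0.037 30 rel TCP [-0.0015  0.0006] rms 0.0001 dock frame [-0.0001  0.0007]
0.042 0.062 114 rel TCP [-0.0011  0.0005] rms 0.0004 dock frame [0.0002 0.0009]
rim z 0.07325000000000001 cap z 0.17025000000000004 TCP [0.61616878 0.06018313 0.1396466 ] [ -1.58643429   0.33269118 -10.61711626] 0.03511087518826898 17.075
```

View pics/end.png

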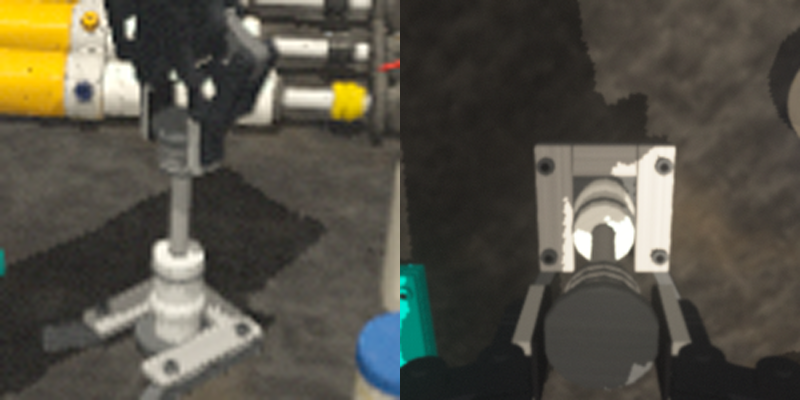

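The rod stands out by about 39.5 mm, with the dark ring just at the rim (180,248), the foot under the lips and a 10.6 N pull. Handing in.

```bash
python3 -c "
from bench import ctrl
print(ctrl.sign_off())"
```

```text
the job is handed in; nothing more can be done
None
```

I handed in the job at about 17 s on the robot's clock: the foot measured home within about 1 mm, and the gripper still holds the rod about 39.5 mm out, against the lips, with about 10.6 N of pull and 61 N of grip; the hand-in gave no verdict.

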